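Hold the spring jaw of the mould clamp open at the mark

TASK

The spring-jaw mould clamp on the bench is shut and locked: turn its black bar knob a quarter turn anticlockwise (seen from above) to its stop to free the jaw. Then pull the sliding jaw open by its upright black tab until its yellow pointer stands opposite the white line on the red marker, and finish while still holding the tab there against the spring, so that I can put a mould in. Don't shift the red marker or disturb the other things on the bench.

Things in the scene. Friction and masses are not known exactly. Their poses are not given: they have to be found in the camera images.
- fixture: The mould clamp, fixed to the bench: grey base plate 10 thick, x from -135 to +135, y from -55 to +47 (to +85 under the knob) about its origin (on the bench, in line with the slide). Steel fixed jaw (46 high) at the +x end, bracket (43 high) with a dark spring barrel at the -x end, sliding jaw between them. The jaw opens along the fixture's -x, roughly to the robot's right (yaw 1.3 to 1.8).
- clamp_grip (a point): Point to grip in the black bar of the locking knob, 62 above the bench, on the knob's upright axis (fixture x -50, y +50). The bar is 12 wide, 40 long, 38 high (38 to 76 above the bench); under it a 26 mm disc, top 39 above the bench: keep fingertips above that. The point turns with the knob: its x is across the bar, its y along it; a white line on top marks the +y half.
- clamp (a joint): Locking knob, rad: 0 locked (bar across the slide), grows as the knob turns anticlockwise seen from above, stop at 1.5 (bar along the slide: free). A D-shaped brass cam under the knob blocks the jaw until about 1.26. Stays where it is left; friction about 0.08 N m.
- jaw: The sliding jaw: aluminium carriage 40 high with a steel jaw plate (46 high) and the upright black pull tab on top. Its origin is the fixture's origin when shut and moves along the fixture's -x as it is pulled, 0.068 m to the stop. A spring pulls it shut: 3.3 N when shut, plus 1.1 N a centimetre (friction 0.4 N, moving mass 0.4 kg). While locked it moves 1 mm (4 if pulled hard).
- tab_grip (a point): Centre of the black pull tab for gripping, 79.5 above the bench, 22 below the tab's top; moves with the jaw, axes as the fixture's. The tab is 12 thick along x (pull direction), 30 wide along y, and rises from 40 to 101.5; at its foot a plate 20x38x6. The jaw plates start 28 behind its centre and are 46 high: keep fingertips 50 or more above the bench.
- pointer (a point): Tip of the yellow pointer, a 3 wide bar on the jaw's -y side, 44 above the bench; moves with the jaw. Axes as the fixture's.
- mark (a point): Middle of the inner end of the white line on the red marker (10 wide along x, 18 long), which sits on a scale strip on the fixture's -y side, away from the robot, at the height of the carriage's top. Axes as the fixture's. It stands 28 to 54 mm ahead (to -x) of the shut pointer; the pointer is opposite when both have the same x in the fixture.
- rider (a joint): Place of the red marker on its strip, m: how far the jaw has to be pulled from shut for the pointer to be opposite. Held by friction (6 N).
- orange_mould: orange rubber mould, 48x63x24 mm; lies loose on the bench, to be left alone. Origin at the centre of its underside.
- tape: roll of beige tape lying flat, 72 across, 18 high mm; lies loose on the bench, to be left alone. Origin at the centre of its underside.
- blue_pliers: pliers with blue handles, 37x130x13 mm; lies loose on the bench, to be left alone. Origin at the centre of its underside.
- black_loupe: black eye loupe, 34 across, 30 high mm; lies loose on the bench, to be left alone. Origin at the centre of its underside.
- red_cutter: side cutter with red handles, 36x125x13 mm; lies loose on the bench, to be left alone. Origin at the centre of its underside.
- green_box: flat green case, 46x78x17 mm; lies loose on the bench, to be left alone. Origin at the centre of its underside.

How it is judged:
By the outcome, as a careful person would: the job done as asked, in the order asked, and still so for the second after the job is handed in, while the arm keeps its last pose, push and grip.
It also fails if it takes over 40 s, if anything falls off the work surface, if the arm or the gripper's body presses on something with over 40 N, if the wrist force passes 120 N, or if a joint passes its speed limit or range.

ROBOT

A 7-joint arm with a two-finger parallel gripper is mounted at the origin on a cart in front of the work surface, level with it; the furniture and walls round the work are solid. World frame = base frame: x ahead of the robot, y to its left, z up, the work surface at z = 0. Lengths are in m, angles in rad, forces in N, time in s.
With the tool pointing down it reaches from about 0.425 to 0.95 m from the base axis. Payload 16.7 kg.
Tool frame: the origin (TCP) lies between the finger pads; the fingertips stand env.tcp_to_tips ahead of it and the grasp point (between the pads) lies 8 mm behind it (env.tcp_to_tips is the distance from the TCP to the fingertips, in m); z points along the fingers, y is the direction in which the jaws open and shut (so a half turn about z gives the same grasp; the last joint's range is limited). The gripper opens to 94 mm and grips with 3 to 60 N. Pads are 16 mm wide; open, the fingers measure 119 mm over their backs; the gripper's body (75 mm by 177 mm) begins 78 mm behind the grasp point.
Start: joints at [0.953, 0.426, 0.074, 1.606, -0.034, 1.111, -0.067], TCP at [0.305, -0.602, 0.216] pointing down, gripper open.
Joint ranges: [-2.85, 2.85], [-0.5, 2.14], [-1.23, 1.37], [0.21, 2.46], [-1.02, 4.16], [0.16, 2.05], [-2.73, 2.73]. Speed limits (rad/s): [1.89, 1.89, 2.39, 2.39, 3.01, 3.01, 3.01].

INTERFACE

Orientations are given as a unit quaternion [x, y, z, w].
In Python, from workcell import env gives the robot as it stands.
- The arm moves only by the shell command python3 -m handwheel 'ROWS' [FORCE]. ROWS is a JSON object of lists of equal length, an entry for each row: "claw": the opening, from 0 (shut) to 1 (fully open); "delta_pos": the shift along the tool's x, y, z in cm, a list of three; "yaw": the turn about the tool's z in rad. In form: {"claw": [claw, ...], "delta_pos": [[tx, ty, tz], ...], "yaw": [yaw, ...]}. A call has 1 to 20 rows; each row is the pose to reach, as a shift and turn from the pose commanded when the call began, along the tool's axes at that moment; what a row does not reach only later rows make up. A row lasts 1/12 s, in which the tool goes at most 41.7 mm and 7.16 degrees, less where a joint would pass 70% of its speed; a pose out of reach is approached as far as the arm can. A call with a gripper value outside its range is refused whole. The fingers move at their own pace and stop on an object; FORCE is the grip in N (left out, the last holds). Time passes only in rows, so rows that repeat a pose let the fingers close. It gives the time, the measured TCP pose, the force and the opening at its end, in the units of the state.
- env.sense(): the state, without advancing time (a new reading comes with each control period).
- env.snapshot(name): name is "side" or "top"; returns a dict with "frame" (420x560x3 uint8, red, green, blue), "z_map" (420x560 float32, m along the optical axis (not along the pixel's ray), 0 where there is no reading), "fx", "fy", "cx", "cy" (pixels), "world_from_camera" (4x4, takes a point from camera to world coordinates). Camera axes: x right, y down, z forward; pixel columns grow to the right and rows downward; lengths in m; the calibration is good to about 2 mm. A picture is of the moment at which its call begins.
- env.finish_job(): hands the job in, once; it reports no verdict.
Trained networks look in the newest picture that a camera, given by its name, has taken for a name from the list of things; names that differ only in an ending like _2 or _b are one class to them, and where a whole thing is asked for, a point or a joint stands for the part that bears it (a point fixed in the world has none). Each returns a list of dicts, best first, with "score" (0 to 1); they miss things now and then, are a little off and sometimes report something else, mostly with a low value. They report only what shows in the picture. A call takes as long as a camera call.
- env.masks_of(camera, thing): "mask" (420x560 bool, what is visible of it) and "box" ([left, top, width, height] in pixels, round what is visible of it).
- env.tip_of(camera, thing): "position" ([column, row] in pixels: a listed point, or the origin of a listed thing).
The state is a dict: "t": time; "joint_positions": joint angles; "qd": joint speeds; "joint_efforts": joint torques, N m; "tool_pos": TCP position; "tool_rot": TCP orientation; "wrist_force": force on the tool from outside, world axes, zero at the start; "ft_torque": the same for the moment, N m; "opening": opening from 0.0 (shut) to 1.0 (fully open).
Only numpy, scipy, OpenCV 4.12 (cv2) and the standard library are available. Lean on these libraries where they do the work, as an engineer would, in place of code of your own. Each camera call takes 0.05 s, during which the arm holds its last target.

## Working session

There is one attempt and no reset: what is moved stays moved. The work goes in short steps, Python scripts to look and compute and a shell command to move; the robot and the scene stay as the last step left them, time stands still between calls to the robot, and variables do not carry over. Pictures are saved under pics/ and viewed, and the job is handed in when it is done.

```bash
mkdir -p pics; cat > h.py <<'E'
from workcell import env
import numpy as np, cv2
from scipy.spatial.transform import Rotation as R
def snap(n,f):
    s=env.snapshot(n); cv2.imwrite('pics/'+f,s['frame'][:,:,::-1]); return s
def w(s,c,r,z=None):
    T=np.array(s['world_from_camera']); d=np.array([(c-s['cx'])/s['fx'],(r-s['cy'])/s['fy'],1.])
    if z is None:
        k=s['z_map'][int(round(r)),int(round(c))]
    else:
        k=(z-T[2,3])/(T[:3,:3]@d)[2]
    return T[:3,:3]@(d*k)+T[:3,3]
E
python3 - <<'E'
from h import *
st=env.sense()
print({k:np.round(v,3) for k,v in st.items()}, env.tcp_to_tips)
H={'clamp_grip':.062,'tab_grip':.0795,'pointer':.044,'mark':.04,'fixture':0}
for c in ('top','side'):
    s=snap(c,c+'0.png'); print(c,np.round(s['world_from_camera'],3).tolist(),s['fx'])
    for n in list(H)+['orange_mould','tape','blue_pliers','black_loupe','red_cutter','green_box']:
        for d in env.tip_of(c,n)[:2]:
            p=d['position']; print(n,round(d['score'],2),np.round(p,1),np.round(w(s,*p,H.get(n,0)),4))
E
```

```text
{'t': np.float64(0.0), 'joint_positions': array([ 0.952,  0.427,  0.074,  1.607, -0.034,  1.111, -0.067]), 'qd': array([ 0.   , -0.001,  0.   , -0.002,  0.   , -0.001, -0.   ]), 'joint_efforts': array([-0.0000e+00, -9.3581e+01,  3.6670e+00, -4.5420e+01, -4.9000e-02,
        2.0000e-02,  0.0000e+00]), 'tool_pos': array([ 0.305, -0.602,  0.216]), 'tool_rot': array([ 0.973,  0.232, -0.   , -0.001]), 'wrist_force': array([-0.511, -0.113,  0.035]), 'ft_torque': array([ 0.018, -0.027, -0.011]), 'opening': np.float64(0.998)} 0.011
top [[0.028, -0.994, 0.103, 0.422], [-0.999, -0.026, 0.027, -0.258], [-0.024, -0.103, -0.994, 1.002], [0.0, 0.0, 0.0, 1.0]] 446.573267265766
clamp_grip 0.79 [391.6 195.2] [ 0.5314 -0.461   0.062 ]
clamp_grip 0.28 [354.5 156.7] [ 0.6118 -0.3822  0.062 ]
tab_grip 0.63 [337.  173.4] [ 0.5721 -0.344   0.0795]
pointer 0.88 [333.9 155.7] [ 0.6166 -0.3399  0.044 ]
mark 0.61 [208.  181.3] [ 0.5543 -0.067   0.04  ]
mark 0.49 [357.6 156.4] [ 0.6171 -0.3918  0.04  ]
fixture 0.71 [361.8 174.4] [ 0.5841 -0.4073  0.    ]
orange_mould 0.89 [273.9 173. ] [ 0.5825 -0.2085  0.    ]
[... 421 characters left out ...]
43, 0.368], [0.0, 0.0, 0.0, 1.0]] 417.8754201556989
clamp_grip 0.88 [274.7 189.8] [ 0.5371 -0.4589  0.062 ]
pointer 0.61 [258.3 219.6] [ 0.5651 -0.2949  0.044 ]
mark 0.66 [314.1 287.3] [ 0.4561 -0.019   0.04  ]
mark 0.49 [238.5 204.7] [ 0.6222 -0.4036  0.04  ]
fixture 0.56 [257.9 220.9] [ 0.5755 -0.4006  0.    ]
orange_mould 0.66 [243.1 257. ] [ 0.5882 -0.2005  0.    ]
tape 0.7 [187.3 292.6] [ 0.6662 -0.0612  0.    ]
blue_pliers 0.56 [313.6 285.3] [ 0.4525 -0.0949 -0.    ]
black_loupe 0.93 [348.5 273.9] [ 0.3868 -0.1392  0.    ]
red_cutter 0.67 [318.1 304.6] [ 0.4478 -0.0338  0.    ]
green_box 0.87 [250.4 296.2] [ 0.5588 -0.0544  0.    ]
green_box 0.74 [245.2 257.8] [ 0.5836 -0.1972 -0.    ]
```

View pics/top0.png

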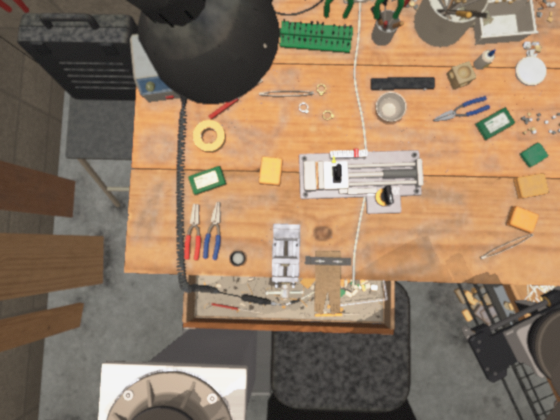

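View pics/side0.png

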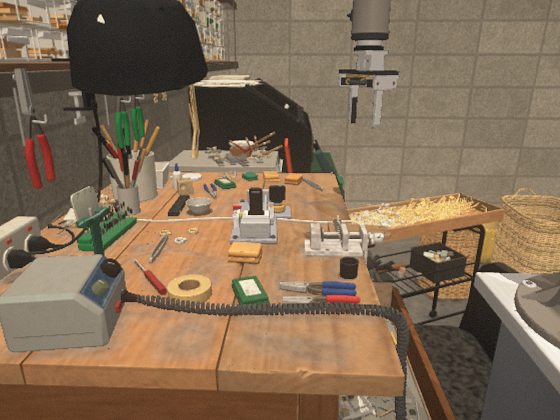

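```bash
python3 - <<'E'
import cv2
a=cv2.imread('pics/top0.png')[110:250,250:450]
cv2.imwrite('pics/top0c.png',cv2.resize(a,None,fx=4,fy=4,interpolation=cv2.INTER_CUBIC))
a=cv2.imread('pics/side0.png')[140:280,180:380]
cv2.imwrite('pics/side0c.png',cv2.resize(a,None,fx=4,fy=4,interpolation=cv2.INTER_CUBIC))
E
```

```text
(no output)
```

View pics/top0c.png

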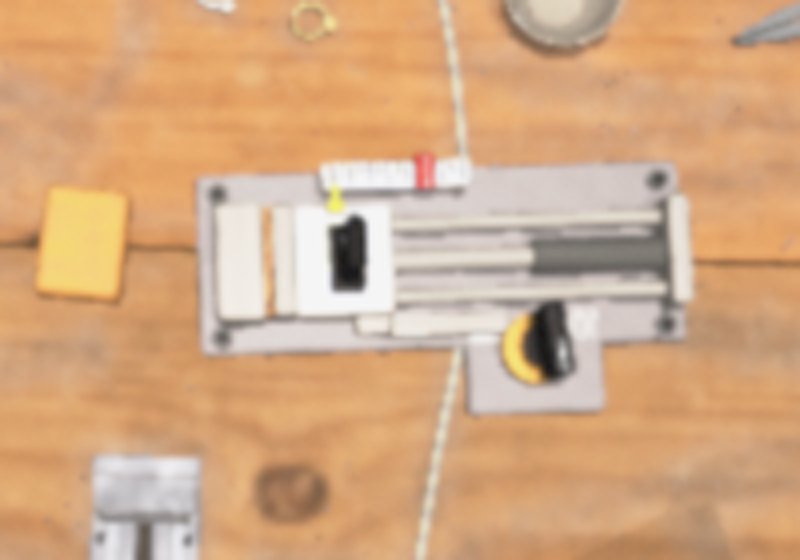

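View pics/side0c.png

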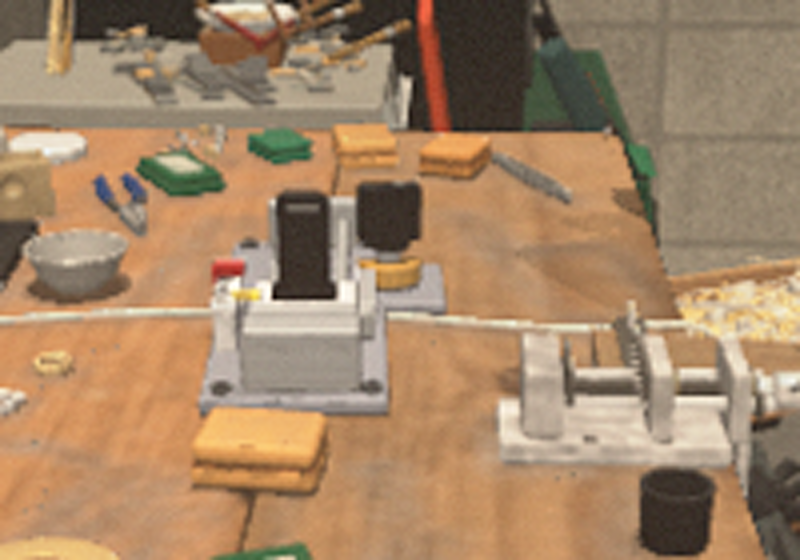

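Top view: the fixed jaw is at left and the bracket at right. The knob bar is at about (387,195), the tab at (337,174), the pointer tip at (334,157) and the red marker's inner end at (356,157). Next I fit the fixture pose.

```bash
cat > fit.py <<'E'
from h import *
s=env.snapshot('top')
f=lambda x,y,z:w(s,250+(x+.5)/4-.5,110+(y+.5)/4-.5,z)
scr=[f(218,193,.012),f(655,180,.012),f(222,338,.012),f(665,323,.012)]
cor=[f(199,178,.01),f(676,164,.01),f(203,354,.01),f(687,338,.01)]
mod=np.array([[135,-55],[-135,-55],[135,47],[-135,47]])/1000
c=np.array(cor)[:,:2]
mc,cc=mod.mean(0),c.mean(0)
H=(mod-mc).T@(c-cc); U,S,V=np.linalg.svd(H); Rm=(U@V).T
o=cc-Rm@mc; yaw=np.arctan2(Rm[1,0],Rm[0,0]); print('yaw',yaw,'o',o,'res',np.round((c-(mod@Rm.T+o))*1000,1).tolist())
v=(scr[0]-scr[1]);v2=scr[2]-scr[3];print('screw yaw',np.arctan2(v[1],v[0]),np.arctan2(v2[1],v2[0]))
L=lambda p:np.round(Rm.T@(p[:2]-o)*1000,1)
print('ptr',L(f(336,188,.044)),'mark',L(f(425,187,.046)),'mark@40',L(f(425,187,.04)))
print('knob top centre', L(f(553,320,.076)),'pred',o+Rm@[-.05,.05])
print('tab top',L(f(350,250,.1015)))
E
python3 fit.py
```

```text
yaw 1.6264659963949835 o [ 0.57900446 -0.40146851] res [[-1.1, -1.5], [-1.9, 1.1], [1.1, -0.5], [1.9, 1.0]]
screw yaw 1.6245237980685927 1.6304269230878001
ptr [ 60. -39.] mark [ 12.1 -37.6] mark@40 [ 11.3 -38.7]
knob top centre [-46.6  40.5] pred [ 0.53186397 -0.4541731 ]
tab top [59.7  4.5]
```

```bash
python3 - <<'E'
from h import *
s=env.snapshot('top')
a=s['frame'][:,:,::-1][140:215,320:410]
cv2.imwrite('pics/k.png',cv2.resize(a,None,fx=8,fy=8,interpolation=cv2.INTER_NEAREST))
z=s['z_map']
pts=[]
for r in range(140,215):
  for c in range(310,420):
    if z[r,c]>0:
      p=w(s,c,r); 
      pts.append([c,r,*p])
pts=np.array(pts)
for n,lo,hi,cr in(('knob',.068,.082,(375,405)),('tab',.092,.108,(320,355))):
  q=pts[(pts[:,4]>lo)&(pts[:,4]<hi)&(pts[:,0]>cr[0])&(pts[:,0]<cr[1])]
  print(n,len(q),q[:,:].mean(0).round(4),q.min(0).round(3),q.max(0).round(3))
  d=q[:,2:4]-q[:,2:4].mean(0); U,S,V=np.linalg.svd(d); print('axis',V[0],S/np.sqrt(len(q))*np.sqrt(12))
E
```

```text
knob 120 [ 3.887167e+02  1.940750e+02  5.320000e-01 -4.521000e-01  7.530000e-02] [ 3.85e+02  1.85e+02  5.13e-01 -4.62e-01  6.80e-02] [ 3.93e+02  2.03e+02  5.51e-01 -4.44e-01  8.00e-02]
axis [-0.98554287 -0.16942627] [0.03913182 0.0124587 ]
tab 82 [ 3.384634e+02  1.703293e+02  5.752000e-01 -3.449000e-01  1.002000e-01] [ 3.36e+02  1.63e+02  5.62e-01 -3.50e-01  9.30e-02] [ 3.41e+02  1.77e+02  5.91e-01 -3.40e-01  1.05e-01]
axis [-0.99935198 -0.03599482] [0.0282779  0.01162647]
```

View pics/k.png

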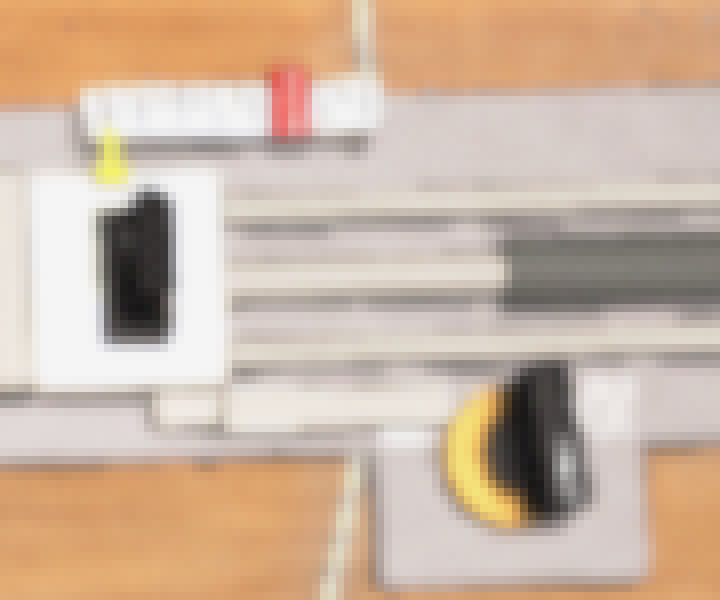

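```bash
cat > d.py <<'E'
from h import *
import sys
st=env.sense(); M=R.from_quat(st['tool_rot']).as_matrix(); p=np.array(st['tool_pos'])
print('t',round(st['t'],2),'p',p.round(4),'xhead',round(np.arctan2(M[1,0],M[0,0]),4),'tilt',M[:,2].round(3),'open',round(st['opening'],3),'F',np.round(st['wrist_force'],1),'T',np.round(st['ft_torque'],2),'q7',round(st['joint_positions'][6],2))
if len(sys.argv)>1:
    g=np.array([float(x) for x in sys.argv[1:4]]); print('cm',(M.T@(g-p)*100).round(2))
    h=float(sys.argv[4]); print('yaw',-(h-np.arctan2(M[1,0],M[0,0])))
E
python3 d.py 0.532 -0.453 0.14 0.165
```

```text
t 1.3 p [ 0.305  -0.6021  0.2165] xhead 0.4688 tilt [ 0.  0. -1.] open 0.997 F [-0.7 -0.1 -0.2] T [-0.    0.   -0.01] q7 -0.07
cm [26.99 -3.05  7.65]
yaw 0.30380976064426246
```

```bash
python3 -m handwheel '{"claw":[0.5,0.5,0.5,0.5,0.5,0.5,0.5,0.5,0.5,0.5,0.5,0.5,0.5],"delta_pos":[[3,-0.4,0],[6.5,-0.8,0],[10,-1.2,0],[13.5,-1.6,0],[17,-2,1],[20.5,-2.4,2],[24,-2.8,4],[26,-3,6],[27,-3.05,7.65],[27,-3.05,7.65],[27,-3.05,7.65],[27,-3.05,7.65],[27,-3.05,7.65]],"yaw":[0.05,0.1,0.15,0.2,0.25,0.3,0.3,0.3,0.3,0.3,0.3,0.3,0.3]}' 20; python3 d.py 0.532 -0.453 0.056 0.165; python3 -c "
from h import *
s=snap('top','t1.png');s=snap('side','s1.png')
a=cv2.imread('pics/t1.png')[110:250,250:450];b=cv2.imread('pics/s1.png')[110:250,180:380]
cv2.imwrite('pics/1.png',cv2.resize(np.hstack([a,b]),None,fx=2,fy=2,interpolation=cv2.INTER_CUBIC))"
```

```text
t: 2.38
tool_pos: [0.5312, -0.4547, 0.1416]
tool_rot: [0.997, 0.083, 0.0, 0.001]
wrist_force: [0.1, 0.3, 0.3]
opening: 0.5
t 2.38 p [ 0.5312 -0.4547  0.1416] xhead 0.1667 tilt [ 0.001 -0.002 -1.   ] open 0.5 F [0.1 0.3 0.3] T [0.06 0.02 0.03] q7 -0.76
cm [ 0.09 -0.17  8.56]
yaw 0.0017454708366672067
```

View pics/1.png

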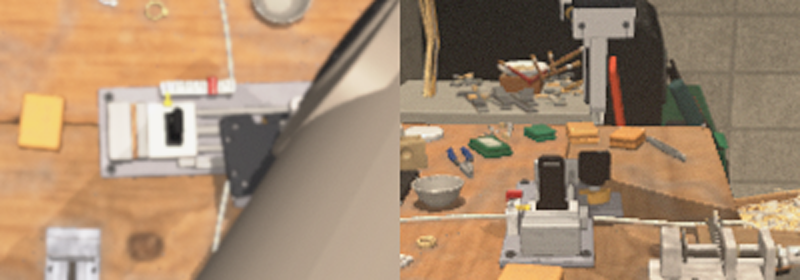

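```bash
python3 -m handwheel '{"claw":[0.5,0.5,0.5,0.5,0.5,0.5,0.5,0.15,0.1,0.05,0.05,0.05,0.05],"delta_pos":[[0,0,2],[0,-0.1,4],[0,-0.1,6],[0,-0.1,7.5],[0,-0.1,8.5],[0,-0.1,8.5],[0,-0.1,8.5],[0,-0.1,8.5],[0,-0.1,8.5],[0,-0.1,8.5],[0,-0.1,8.5],[0,-0.1,8.5],[0,-0.1,8.5]],"yaw":[0,0,0,0,0,0,0,0,0,0,0,0,0]}' 20; python3 d.py 0.532 -0.453 0.056 0.165; python3 -c "
from h import *
s=snap('side','s2.png')
cv2.imwrite('pics/2.png',cv2.resize(s['frame'][110:250,180:380,::-1],None,fx=3,fy=3,interpolation=cv2.INTER_CUBIC))"
```

```text
t: 3.57
tool_pos: [0.5321, -0.4526, 0.0553]
tool_rot: [0.996, 0.084, 0.0, 0.001]
wrist_force: [1.8, -3.9, -4.6]
opening: 0.126
t 3.57 p [ 0.5321 -0.4526  0.0553] xhead 0.1687 tilt [ 0.001 -0.001 -1.   ] open 0.126 F [ 1.8 -3.9 -4.6] T [-0.53 -0.33  0.07] q7 -0.76
cm [-0.01  0.04 -0.07]
yaw 0.0037167999615999314
```

View pics/2.png

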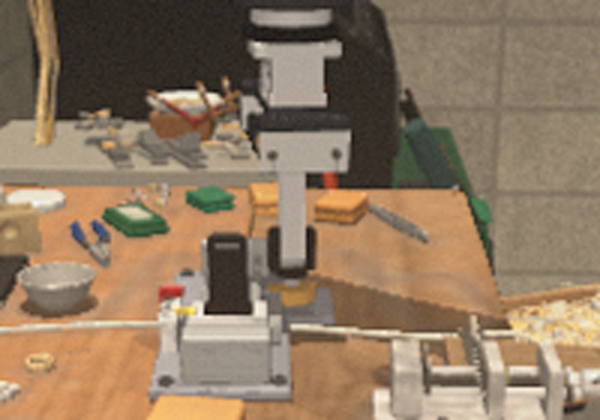

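```bash
python3 -m handwheel '{"claw":[0.05,0.05,0.05,0.05,0.05,0.05,0.05,0.05,0.05,0.05,0.05,0.05,0.05,0.05,0.05,0.05,0.05],"delta_pos":[[0,0,0],[0,0,0],[0,0,0],[0,0,0],[0,0,0],[0,0,0],[0,0,0],[0,0,0],[0,0,0],[0,0,0],[0,0,0],[0,0,0],[0,0,0],[0,0,0],[0,0,0],[0,0,0],[0,0,0]],"yaw":[-0.1,-0.2,-0.3,-0.4,-0.5,-0.6,-0.7,-0.8,-0.9,-1.0,-1.1,-1.2,-1.3,-1.35,-1.4,-1.4,-1.4]}' 25; python3 d.py 0.532 -0.453 0.056 1.556; python3 -c "
from h import *
s=snap('side','s3.png')
cv2.imwrite('pics/3.png',cv2.resize(s['frame'][110:250,180:380,::-1],None,fx=3,fy=3,interpolation=cv2.INTER_CUBIC))"
```

```text
t: 5.03
tool_pos: [0.5315, -0.4521, 0.0553]
tool_rot: [0.708, 0.706, -0.0, -0.0]
wrist_force: [-2.6, 1.5, 5.2]
opening: 0.124
t 5.03 p [ 0.5315 -0.4521  0.0553] xhead 1.5684 tilt [-0.  0. -1.] open 0.124 F [-2.6  1.5  5.2] T [ 0.31  0.65 -0.31] q7 0.44
cm [-0.09  0.05 -0.07]
yaw 0.012410111876387742
```

View pics/3.png

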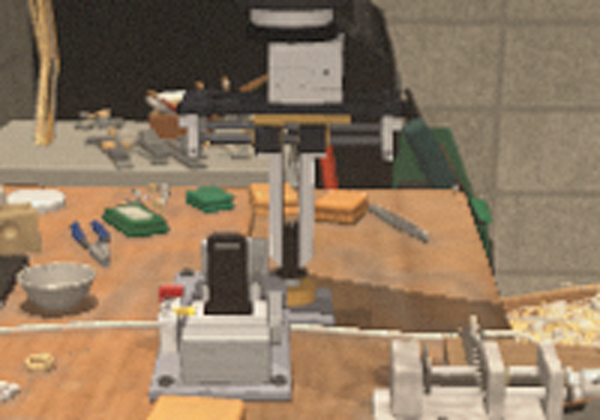

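```bash
python3 -m handwheel '{"claw":[0.05,0.05,0.05,0.05],"delta_pos":[[0,0,0],[0,0,0],[0,0,0],[0,0,0]],"yaw":[-0.03,-0.06,-0.06,-0.06]}' 25; python3 d.py 0.532 -0.453 0.056 1.556
```

```text
t: 5.42
tool_pos: [0.5315, -0.452, 0.0553]
tool_rot: [0.687, 0.727, -0.0, -0.0]
wrist_force: [-2.9, 1.4, 6.6]
opening: 0.133
t 5.42 p [ 0.5315 -0.452   0.0553] xhead 1.628 tilt [-0.  0. -1.] open 0.133 F [-2.9  1.4  6.6] T [ 0.38  0.59 -0.63] q7 0.49
cm [-0.1   0.04 -0.07]
yaw 0.07203465792851826
```

```bash
python3 -m handwheel '{"claw":[0.1,0.1,0.4,0.4,0.4,0.4,0.4,0.4,0.4,0.4,0.4,0.4],"delta_pos":[[0,0,0],[0,0,0],[0,0,0],[0,0,0],[0,0,0],[0,0,-1],[0,0,-3],[0,0,-6],[0,0,-9],[0,0,-10],[0,0,-10],[0,0,-10]],"yaw":[0.03,0.07,0.07,0.07,0.07,0.07,0.07,0.07,0.07,0.07,0.07,0.07]}' 20; python3 d.py 0.575 -0.3445 0.15 0.055; python3 -c "
from h import *
t=snap('top','t4.png');s=snap('side','s4.png')
a=t['frame'][110:250,250:450];b=s['frame'][110:250,180:380]
cv2.imwrite('pics/4.png',cv2.resize(np.hstack([a,b])[:,:,::-1],None,fx=2,fy=2,interpolation=cv2.INTER_CUBIC))
z=t['z_map']
q=np.array([w(t,c,r) for r in range(155,185) for c in range(325,350) if z[r,c]>0]);q=q[(q[:,2]>.097)&(q[:,2]<.106)];print(len(q),q.mean(0),np.percentile(q,[5,95],axis=0))
"
```

```text
t: 6.42
tool_pos: [0.532, -0.4521, 0.1557]
tool_rot: [0.711, 0.703, 0.0, 0.001]
wrist_force: [-1.0, 1.2, -1.0]
opening: 0.399
t 6.42 p [ 0.532  -0.4521  0.1557] xhead 1.5591 tilt [ 0.001 -0.001 -1.   ] open 0.399 F [-1.   1.2 -1. ] T [-0.02 -0.06 -0.02] q7 0.46
cm [10.81  4.17  0.57]
yaw 1.5040780803928182
76 [ 0.57537627 -0.34483815  0.1004203 ] [[ 0.5632409  -0.35013862  0.09764686]
 [ 0.5878766  -0.33997127  0.10335602]]
```

View pics/4.png

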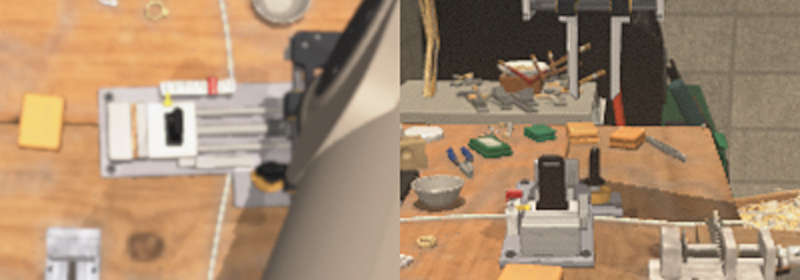

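The knob bar is now edge-on in the side view (px 594,165), so it lies along the slide. Moving over the tab.

```bash
python3 -m handwheel '{"claw":[0.5,0.5,0.5,0.5,0.5,0.5,0.5,0.5,0.5,0.5,0.5,0.5,0.5,0.5,0.5,0.5,0.5,0.5],"delta_pos":[[1,0.4,0],[2,0.8,0],[3,1.2,0],[4,1.6,0],[5,2,0],[6,2.4,0],[7,2.8,0],[8,3.2,0],[9,3.6,0],[10,4,0],[10.8,4.2,0],[10.8,4.2,0.3],[10.8,4.2,0.5],[10.8,4.2,0.5],[10.8,4.2,0.5],[10.8,4.2,0.5],[10.8,4.2,0.5],[10.8,4.2,0.5]],"yaw":[0.1,0.2,0.3,0.4,0.5,0.6,0.7,0.8,0.9,1.0,1.1,1.2,1.3,1.4,1.5,1.5,1.5,1.5]}' 20; python3 d.py 0.575 -0.3445 0.072 0.055; python3 -c "
from h import *
s=snap('side','s5.png')
a=s['frame'][110:250,180:380]
cv2.imwrite('pics/5.png',cv2.resize(a[:,:,::-1],None,fx=3,fy=3,interpolation=cv2.INTER_CUBIC))
"
```

```text
t: 8.02
tool_pos: [0.5749, -0.3443, 0.1493]
tool_rot: [1.0, 0.031, -0.0, -0.0]
wrist_force: [-0.8, 0.6, 0.3]
opening: 0.501
t 8.02 p [ 0.5749 -0.3443  0.1493] xhead 0.0625 tilt [-0.001  0.    -1.   ] open 0.501 F [-0.8  0.6  0.3] T [ 0.05  0.03 -0.04] q7 -1.07
cm [0.01 0.03 7.73]
yaw 0.007494170889914199
```

View pics/5.png

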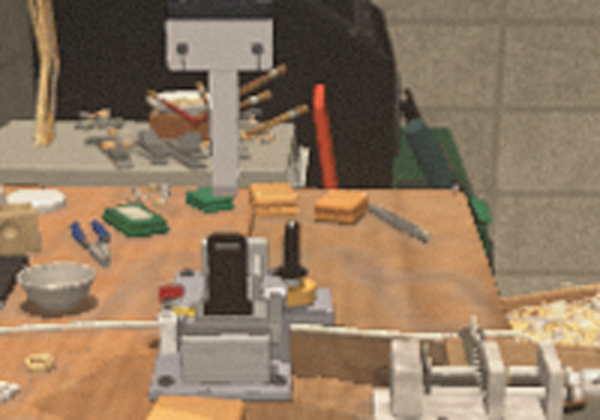

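The finger (col 225) sits centred over the tab (col 226). Descend and grip.

```bash
python3 -m handwheel '{"claw":[0.5,0.5,0.5,0.5,0.5,0.5,0.5,0.15,0.1,0.05,0.05,0.05,0.05],"delta_pos":[[0,0,2],[0,0,4],[0,0,6],[0,0,7.2],[0,0,7.7],[0,0,7.7],[0,0,7.7],[0,0,7.7],[0,0,7.7],[0,0,7.7],[0,0,7.7],[0,0,7.7],[0,0,7.7]],"yaw":[0,0,0,0,0,0,0,0,0,0,0,0,0]}' 25; python3 d.py 0.575 -0.3445 0.072 0.055; python3 -c "
from h import *
t=snap('top','t6.png');s=snap('side','s6.png')
a=t['frame'][120:220,280:420];b=s['frame'][140:240,200:340]
cv2.imwrite('pics/6.png',cv2.resize(np.vstack([a,b])[:,:,::-1],None,fx=3,fy=3,interpolation=cv2.INTER_CUBIC))
"
```

```text
t: 9.15
tool_pos: [0.5752, -0.345, 0.0732]
tool_rot: [1.0, 0.029, 0.0, 0.0]
wrist_force: [1.9, 1.4, 1.7]
opening: 0.127
t 9.15 p [ 0.5752 -0.345   0.0732] xhead 0.0586 tilt [ 0.    -0.001 -1.   ] open 0.127 F [1.9 1.4 1.7] T [ 0.76 -0.38 -0.04] q7 -1.08
cm [-0.02 -0.05  0.12]
yaw 0.003580665064883623
```

View pics/6.png

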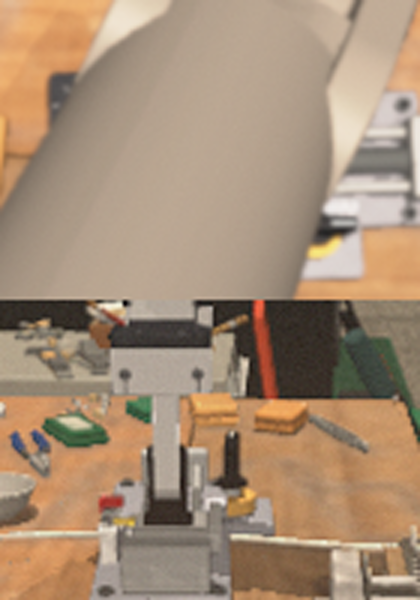

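Side view shows the tab gripped (px col ~255). The top camera is blocked by the arm, so I measure the travel from the earlier unobstructed top pictures.

```bash
python3 - <<'E'
from h import *
s=env.snapshot('top')
ims=[cv2.imread('pics/'+n).astype(float) for n in('top0.png','t1.png','t4.png')]
a=np.mean(ims,0)
cv2.imwrite('pics/7.png',cv2.resize(a[145:172,325:370].astype('uint8'),None,fx=16,fy=16,interpolation=cv2.INTER_NEAREST))
b,g,r=a[...,0],a[...,1],a[...,2]
red=np.clip(r-(g+b)/2-25,0,None); yel=np.clip((r+g)/2-b-25,0,None)
for r0 in range(147,160): 
  x=red[r0,348:365]; print('red',r0,round(x.sum()),round((x*np.arange(348,365)).sum()/(x.sum()+1e-9),2),x.astype(int)[3:13])
for r0 in range(152,165):
  x=yel[r0,328:341]; print('yel',r0,round(x.sum()),round((x*np.arange(328,341)).sum()/(x.sum()+1e-9),2),x.astype(int))
E
```

```text
red 147 975 355.01 [67 65 63 66 65 63 63 58 53 51]
red 148 1019 355.03 [65 63 69 81 76 71 77 66 52 49]
red 149 884 354.77 [ 49  49  65 102  87  73  86  72  41  33]
red 150 532 355.05 [ 11  14  38 100  94  74  87  61  13   1]
red 151 410 355.67 [ 0  0 15 87 96 76 86 47  0  0]
red 152 390 355.71 [ 0  0  6 81 98 76 85 42  0  0]
red 153 382 355.69 [  0   0   4  80 100  75  80  39   0   0]
red 154 361 355.67 [  0   0   3  79 100  66  72  38   0   0]
red 155 331 355.68 [ 0  0  0 76 96 54 63 40  0  0]
red 156 298 355.78 [ 0  0  3 60 83 51 56 39  3  0]
red 157 73 355.61 [ 0  0  0 14 24 15 15  4  0  0]
red 158 0 0.0 [0 0 0 0 0 0 0 0 0 0]
red 159 0 0.0 [0 0 0 0 0 0 0 0 0 0]
yel 152 76 328.4 [45 30  0  0  0  0  0  0  0  0  0  0  0]
yel 153 15 328.24 [11  3  0  0  0  0  0  0  0  0  0  0  0]
yel 154 0 0.0 [0 0 0 0 0 0 0 0 0 0 0 0 0]
yel 155 1 333.0 [0 0 0 0 0 1 0 0 0 0 0 0 0]
yel 156 54 333.33 [ 0  0  0  0  0 36 18  0  0  0  0  0  0]
yel 157 169 333.35 [ 0  0  0  0 25 71 58 13  0  0  0  0  0]
yel 158 207 333.37 [ 0  0  0  0 30 86 72 16  0  0  0  0  0]
yel 159 233 333.42 [ 0  0  0  0 35 90 79 27  0  0  0  0  0]
yel 160 331 333.52 [ 0  0  0  6 59 99 98 57 10  0  0  0  0]
yel 161 416 333.43 [  0   0   0  23  82 109 109  74  16   0   0   0   0]
yel 162 278 333.38 [ 0  0  0  7 59 81 79 50  0  0  0  0  0]
yel 163 21 333.65 [0 0 0 0 0 9 8 2 0 0 0 0 0]
yel 164 0 0.0 [0 0 0 0 0 0 0 0 0 0 0 0 0]
```

View pics/7.png

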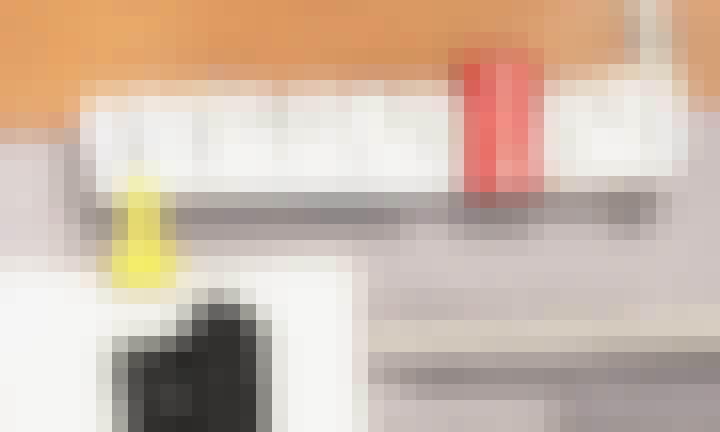

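```bash
python3 - <<'E'
from h import *
s=env.snapshot('top')
ims=[cv2.imread('pics/'+n).astype(float) for n in('top0.png','t1.png','t4.png')]
a=np.mean(ims,0)
m=a[151:156,350:362].mean(0); print('RGB 350..361'); print(m[:,::-1].round().astype(int).tolist())
print(a[156,350:362,::-1].round().astype(int).tolist())
print('ptr 329..338',a[157:160,329:339].mean(0)[:,::-1].round().astype(int).tolist())
yaw=1.625;ux=np.array([np.cos(yaw),np.sin(yaw)])
for cm in (355.7,356.0,356.3):
  for zm in (.040,.044,.048):
    p=w(s,333.35,157,.044);q=w(s,cm,156.5,zm); print(cm,zm,round(float((p-q)[:2]@ux*1000),2))
for n in ('pointer','mark'): print(n)
# score stats from earlier
pp=w(s,333.9,155.7,.044);qq=w(s,357.6,156.4,.044);print('net',(pp-qq)[:2]@ux*1000)
E
```

```text
RGB 350..361
[[239, 237, 232], [236, 233, 228], [235, 232, 226], [222, 195, 187], [225, 122, 116], [234, 115, 106], [237, 148, 136], [236, 138, 128], [230, 168, 159], [236, 224, 217], [236, 232, 226], [239, 237, 232]]
[[234, 233, 230], [232, 230, 228], [228, 225, 222], [213, 187, 183], [208, 124, 120], [215, 111, 104], [218, 146, 137], [217, 139, 131], [211, 151, 143], [214, 190, 181], [215, 205, 195], [214, 207, 197]]
ptr 329..338 [[192, 181, 177], [173, 163, 158], [176, 166, 155], [200, 189, 139], [231, 221, 118], [224, 213, 123], [191, 179, 141], [171, 162, 152], [167, 159, 155], [166, 159, 155]]
355.7 0.04 48.98
355.7 0.044 48.39
355.7 0.048 47.81
356.0 0.04 49.63
356.0 0.044 49.04
356.0 0.048 48.45
356.3 0.04 50.28
356.3 0.044 49.69
356.3 0.048 49.1
pointer
mark
net 51.20804874000144
```

```bash
python3 - <<'E'
import numpy as np
from scipy.optimize import least_squares
from scipy.ndimage import gaussian_filter1d
import cv2
a=np.mean([cv2.imread('pics/'+n).astype(float) for n in('top0.png','t1.png','t4.png')],0)
y=a[151:156,350:363].mean(0)[:,[2,1]]
N=40; X=350-.5+(np.arange(13*N)+.5)/N
def box(l,r): return 1/(1+np.exp(-np.clip((X-l)/.02,-50,50)))*(1-1/(1+np.exp(-np.clip((X-r)/.02,-50,50))))
def model(p,hw,sd):
    c,lw,sg,G,R,sG,sR,bl,br,LW=p
    bgw=np.where(X<c,bl,br)
    out=[]
    for red,sid,lwv,bg in((R,sR,237,237),(G,sG,LW,bgw)):
        I=np.ones_like(X)*bg
        m=box(c-hw-sd,c-hw);I=I*(1-m)+m*sid
        m=box(c-hw,c+hw);I=I*(1-m)+m*red
        m=box(c-lw/2,c+lw/2);I=I*(1-m)+m*lwv
        I=gaussian_filter1d(I,abs(sg)*N,mode='nearest')
        out.append(I.reshape(13,N).mean(1))
    return np.array(out).T
for hw in (1.9,2.1,2.35):
  for sd in(0,.3,.6):
    best=None
    for c0 in(355.6,356,356.5):
        r=least_squares(lambda p:(model(p,hw,sd)-y).ravel(),[c0,.8,.4,95,234,105,222,234,232,225],bounds=([355,.3,.15,60,220,60,180,225,225,180],[357.5,1.5,.9,130,245,140,240,242,242,242]))
        if best is None or r.cost<best.cost:best=r
    print(hw,sd,round(best.cost),best.x.round(2))
E
```

```text
1.9 0 687 [355.69   0.92   0.77  60.   227.95  60.   180.   230.41 232.71 242.  ]
1.9 0.3 215 [355.85   1.02   0.77  60.   231.98  60.   180.   233.54 235.14 242.  ]
1.9 0.6 75 [356.04   1.5    0.72  76.21 234.54  60.   187.54 235.39 236.03 183.21]
2.1 0 455 [355.72   1.5    0.78  60.   224.8   60.   180.   234.2  236.76 189.29]
2.1 0.3 197 [355.89   1.4    0.7   85.82 230.51  60.   180.   234.93 236.51 180.  ]
2.1 0.6 122 [356.1    0.44   0.6  115.27 235.09  61.45 189.2  235.66 236.49 242.  ]
2.35 0 454 [355.72   1.     0.65 104.02 228.14  60.   180.   234.67 236.13 180.  ]
2.35 0.3 281 [355.91   0.43   0.47 122.75 232.73  64.48 180.   235.24 235.71 199.86]
2.35 0.6 331 [3.5595e+02 3.4000e-01 5.0000e-01 1.2131e+02 2.3366e+02 1.4000e+02
 1.9267e+02 2.3662e+02 2.3665e+02 2.3118e+02]
```

```bash
for i in 1; do python3 -m handwheel '{"claw":[0.05,0.05,0.05],"delta_pos":[[0,-0.05,0],[0,-0.1,0],[0,-0.1,0]],"yaw":[0,0,0]}' 30; done; python3 d.py
```

```text
t: 9.6
tool_pos: [0.5753, -0.3449, 0.0732]
tool_rot: [1.0, 0.029, 0.0, 0.001]
wrist_force: [3.3, -8.6, -1.7]
opening: 0.128
t 9.6 p [ 0.5753 -0.3449  0.0732] xhead 0.058 tilt [ 0.001 -0.002 -1.   ] open 0.128 F [ 3.3 -8.6 -1.7] T [-1.63 -0.45  0.01] q7 -1.08
```

Pushing back shows a hard stop, so the jaw is shut at tool y = -0.345. Pull 48.8 mm, about 49.8 from the commanded pose.

```bash
python3 -m handwheel '{"claw":[0.05,0.05,0.05,0.05,0.05,0.05,0.05,0.05,0.05,0.05,0.05,0.05,0.05,0.05,0.05,0.05],"delta_pos":[[0,0.3,0],[0,0.7,0],[0,1.1,0],[0,1.5,0],[0,1.9,0],[0,2.3,0],[0,2.7,0],[0,3.1,0],[0,3.5,0],[0,3.9,0],[0,4.3,0],[0,4.7,0],[0,4.9,0],[0,4.98,0],[0,4.98,0],[0,4.98,0]],"yaw":[0,0,0,0,0,0,0,0,0,0,0,0,0,0,0,0]}' 40; python3 d.py 0.5726 -0.3937 0.0732 0.0586;  python3 -c "
from h import *
t=snap('top','t8.png');s=snap('side','s8.png')
b=s['frame'][175:235,210:310]
cv2.imwrite('pics/8.png',cv2.resize(b[:,:,::-1],None,fx=8,fy=8,interpolation=cv2.INTER_CUBIC))
cv2.imwrite('pics/8t.png',t['frame'][:,:,::-1])
for c,S in(('top',t),('side',s)):
  for n,z in(('pointer',.044),('mark',.044)):
    for d in env.tip_of(c,n)[:2]: print(c,n,d,w(S,*d['position'],z))
"
```

```text
t: 10.93
tool_pos: [0.578, -0.3916, 0.0732]
tool_rot: [1.0, 0.03, -0.0, -0.001]
wrist_force: [-4.9, 7.8, 9.9]
opening: 0.126
t 10.93 p [ 0.578  -0.3916  0.0732] xhead 0.0596 tilt [-0.001  0.002 -1.   ] open 0.126 F [-4.9  7.8  9.9] T [ 1.29  0.87 -0.04] q7 -1.01
cm [-0.55  0.17  0.  ]
yaw 0.0009532104333115632
side pointer {'position': [240.1, 208.3], 'score': 0.73} [ 0.6135497  -0.36639537  0.044     ]
side mark {'position': [235.8, 201.9], 'score': 0.56} [ 0.62981446 -0.41258312  0.044     ]
```

View pics/8.png

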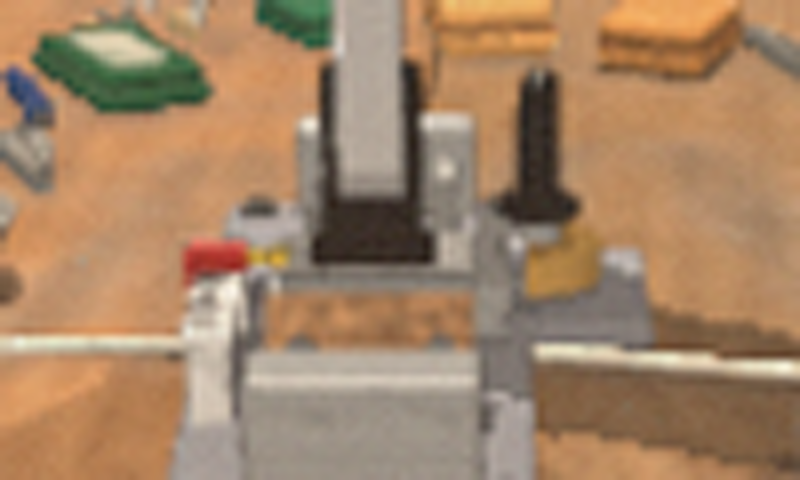

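View pics/8t.png

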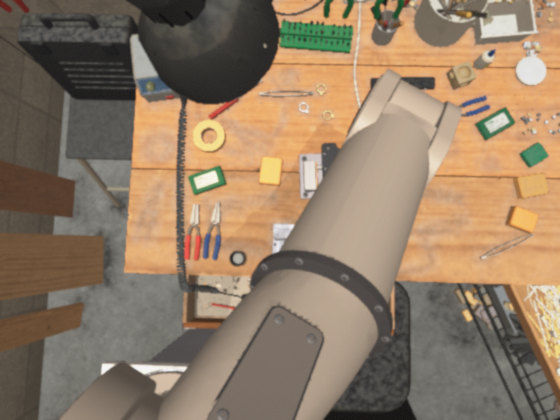

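Side view: the yellow pointer (242,207) has reached the red marker (236,207). Tool reads 46.7 mm of travel, about 2.1 mm short because of spring sag, so I correct.

```bash
python3 -m handwheel '{"claw":[0.05,0.05,0.05,0.05,0.05,0.05],"delta_pos":[[0,0.1,0],[0,0.2,0],[0,0.2,0],[0,0.2,0],[0,0.2,0],[0,0.2,0]],"yaw":[0,0,0,0,0,0]}' 40; python3 d.py 0.5778 -0.3937 0.0732 0.0586
```

```text
t: 11.73
tool_pos: [0.5781, -0.3935, 0.0732]
tool_rot: [1.0, 0.03, -0.0, -0.001]
wrist_force: [-6.0, 7.3, 10.2]
opening: 0.125
t 11.73 p [ 0.5781 -0.3935  0.0732] xhead 0.0597 tilt [-0.001  0.002 -1.   ] open 0.125 F [-6.   7.3 10.2] T [ 1.32  0.92 -0.08] q7 -1.01
cm [-0.03  0.02  0.  ]
yaw 0.0011253715761220182
```

```bash
python3 - <<'E'
from h import *
S=[env.snapshot('side') for _ in range(6)]
f=np.mean([s['frame'].astype(float) for s in S],0); z=np.median([s['z_map'] for s in S],0)
r,g,b=f[...,0],f[...,1],f[...,2]
print('std',np.std([s['z_map'][206,236] for s in S]))
s=dict(S[0]); s['z_map']=z
ux=np.array([np.cos(1.625),np.sin(1.625)])
yaw=1.625; uy=np.array([-np.sin(yaw),np.cos(yaw)])
o=np.array([.579,-.4005])
for nm,m in(('red',(r-(g+b)/2>60)),('yel',((r+g)/2-b>50))):
  print(nm)
  for rr in range(202,214):
    L=[]
    for cc in range(231,250):
      if m[rr,cc]:
        p=w(s,cc,rr); L.append((cc,*((p[:2]-o)@ux*1000,(p[:2]-o)@uy*1000,p[2]*1000)))
    for l in L: print(rr,np.round(l,1), f[rr,int(l[0])].astype(int))
cv2.imwrite('pics/9.png',cv2.resize(f[196:216,226:256,::-1].astype('uint8'),None,fx=20,fy=20,interpolation=cv2.INTER_NEAREST))
E
```

```text
std 0.0019399336
red
202 [ 231.  -148.6  -75.5   -1.1] [186 140 101]
202 [ 232.  -146.9  -72.5   -0.5] [189 141 102]
202 [ 233.  -147.1  -69.8   -0.6] [189 140 101]
202 [ 234.  -146.8  -67.    -0.5] [191 142 101]
202 [ 235.  -146.8  -64.2   -0.5] [195 143 102]
202 [ 2.360e+02 -1.458e+02 -6.140e+01 -2.000e-01] [199 147 106]
202 [ 237.  -147.6  -58.8   -0.8] [191 145 110]
203 [ 231.  -139.6  -74.6   -1. ] [186 139 101]
203 [ 232.  -137.9  -71.7   -0.4] [187 140 102]
203 [ 233.  -135.8  -68.8    0.3] [188 142 104]
203 [ 234.  -139.1  -66.3   -0.8] [188 143 104]
203 [ 235.  -138.5  -63.5   -0.6] [195 145 105]
203 [ 236.  -138.   -60.8   -0.5] [200 149 107]
203 [ 237.  -138.6  -58.1   -0.7] [194 151 117]
204 [ 2.310e+02 -1.287e+02 -7.360e+01 -2.000e-01] [191 144 106]
204 [ 232.  -130.9  -71.1   -0.9] [192 146 108]
204 [ 233.  -131.9  -68.5   -1.3] [198 150 114]
204 [ 234.  -129.9  -65.6   -0.6] [206 148 119]
204 [ 2.350e+02 -1.286e+02 -6.270e+01 -1.000e-01] [209 150 119]
204 [ 236.  -130.7  -60.2   -0.9] [213 154 118]
204 [ 2.370e+02 -1.285e+02 -5.730e+01 -1.000e-01] [204 155 125]
205 [ 2
[... 7084 characters left out ...]
5.2  -0. ] [193 144 104]
212 [243.   47.2 -28.7  40.2] [166 125  90]
212 [244.   48.1 -26.4  40.6] [192 137  90]
212 [245.   47.4 -24.1  40.3] [172 123  82]
212 [246.   47.5 -21.8  40.3] [171 121  81]
212 [247.   47.8 -19.5  40.4] [178 127  84]
212 [248.   47.5 -17.2  40.3] [175 124  83]
212 [249.   46.5 -15.   39.9] [164 116  79]
213 [231.  -59.3 -67.4  -0.9] [195 143 102]
213 [ 2.32e+02 -5.72e+01 -6.46e+01 -2.00e-01] [186 136  98]
213 [244.   47.9 -26.5  38. ] [173 123  82]
213 [245.   48.2 -24.1  38.1] [165 118  80]
213 [246.   46.  -22.   37.3] [176 126  85]
213 [247.   46.4 -19.7  37.5] [185 133  89]
213 [248.   47.9 -17.3  38. ] [171 122  82]
213 [249.   47.  -15.   37.7] [154 110  76]
```

View pics/9.png

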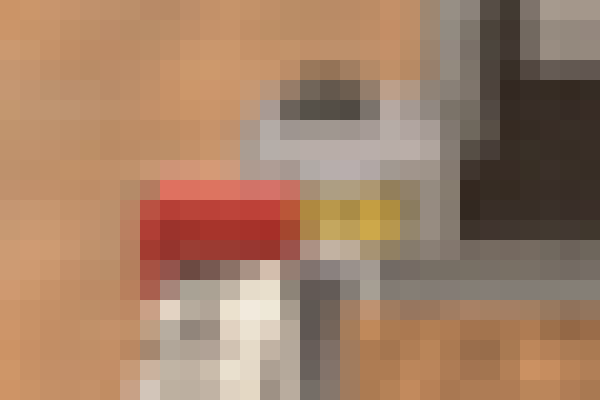

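Depth check from the side: the red marker's front face is at fixture x = 15.2, so its line is at about 10.2. The pointer's front face is at 12.1, so its centre is at about 10.6. That puts the pointer within about 0.4 mm of the line. A last small nudge, then I hand in.

```bash
python3 -m handwheel '{"claw":[0.05,0.05,0.05,0.05,0.05,0.05],"delta_pos":[[0,0.03,0],[0,0.03,0],[0,0.03,0],[0,0.03,0],[0,0.03,0],[0,0.03,0]],"yaw":[0,0,0,0,0,0]}' 40; python3 d.py 0.5778 -0.3937 0.0732 0.0586; python3 -c "
from h import *
print(env.finish_job())"; python3 d.py
```

```text
t: 12.53
tool_pos: [0.5781, -0.3937, 0.0732]
tool_rot: [1.0, 0.03, -0.0, -0.001]
wrist_force: [-4.8, 8.4, 10.5]
opening: 0.124
t 12.53 p [ 0.5781 -0.3937  0.0732] xhead 0.0598 tilt [-0.001  0.002 -1.   ] open 0.124 F [-4.8  8.4 10.5] T [ 1.39  0.9  -0.1 ] q7 -1.01
cm [-0.03 -0.    0.  ]
yaw 0.0011695474652096416
the job is handed in; nothing more can be done
None
the job is handed in; nothing more can be done
```

The clamp is unlocked, and the jaw is held open with its yellow pointer opposite the white line. I handed the job in at 12.5 s, with the gripper still holding the tab.

- **Knob:** I turned the bar knob anticlockwise to its stop. Near the end the resisting torque rose to about 0.6 N m, well above its friction. The side picture then showed the bar lying along the slide.
- **Jaw:** I gripped the tab and pulled it 48.8 mm from shut. The pictures taken before the pull had put the pointer-to-line distance at about 48.9 mm, give or take 1 mm.
- **Last checks:**
    - Depth readings from the side camera put the pointer about 0.4 mm short of the line, within their noise. I pulled 0.2–0.3 mm further after that.
    - The wrist felt 8.4 N along the slide, which fits the spring's expected 8.7 N.
- **Not confirmed:**
    - The arm blocked the top camera at the end, so I could not check the alignment from above.
    - The network's point estimates disagreed: about 51 mm before the pull from above. From the side they were too poor along the slide to use. I relied on the colour and depth measurements instead.
    - I did not measure the marker or the loose things again, but the pictures showed no sign that they had moved.

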